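Close the covers over the soup well

ROBOT

A 6-joint arm with a two-finger parallel gripper is mounted at the origin on the work surface. World frame = base frame: x ahead of the robot, y to its left, z up, the work surface at z = 0. Lengths are in m, angles in rad, forces in N, time in s.
With the tool pointing down it reaches from about 0.375 to 0.9 m from the base axis. Payload 3.1 kg.
Tool frame: the origin (TCP) lies on the centre line of the jaws, within the pads' length; the fingertips stand 11 mm ahead of it and the grasp point (between the pads) lies 8 mm behind it; x points along the fingers, y is the direction in which the jaws open and shut, and the axes are right-handed (so a half turn about x gives the same grasp; the last joint's range is limited). The gripper opens to 87 mm and grips with 3 to 60 N. Pads are 19 mm wide; open, the fingers measure 117 mm over their backs; the gripper's body (75 mm by 190 mm) begins 51 mm behind the grasp point.
Start: joints at [-1.369, 0.527, 1.433, -0, 1.181, -0.178], TCP at [0.232, -0.58, 0.234] pointing down, gripper open.
Joint ranges: [-3.08, 3.08], [-0.75, 2.2], [0.22, 2.44], [-1.43, 4.57], [0, 2.65], [-2.85, 2.85]. Speed limits (rad/s): [2.79, 2.79, 3.14, 3.14, 3.14, 3.14].

INTERFACE

Orientations are given as a unit quaternion [x, y, z, w].
In Python, from rig import robot, camera, camera_info gives the robot as it stands.
- The arm moves only by the shell command python3 -m inch 'ROWS' [FORCE]. ROWS is JSON, a list that holds one entry, the list of rows, each a list of 5 numbers: the shift along the tool's x, y, z in cm, then the turn about the tool's x in rad, then the opening, from 0 (shut) to 1 (fully open). A call has 1 to 8 rows; each row shifts and turns the pose as measured when the row begins, along the tool's axes as they then stand; what a row does not reach is not made up. A row lasts 1/12 s, in which the tool goes at most 41.7 mm and 7.16 degrees, less where a joint would pass 70% of its speed; a pose out of reach is approached as far as the arm can. A call with a gripper value outside its range is refused whole. The fingers move at their own pace and stop on an object; FORCE is the grip in N (left out, the last holds). Time passes only in rows, so rows that do not move let the fingers close. It gives the time, the measured TCP pose, the force and the opening at its end, in the units of the state.
- robot.get_obs(): the state, without advancing time (a new reading comes with each control period).
- camera(name): name is "scene" or "top" or "wrist"; returns the picture (480x640x3 uint8, red, green, blue); there is no depth.
- camera_info(name): a dict with "camera_matrix" (3x3 intrinsics, pixels), "rvec" (rotation vector, rad) and "tvec" (3), from world to camera coordinates, as OpenCV has them. Camera axes: x right, y down, z forward; pixel columns grow to the right and rows downward; lengths in m; the calibration is good to about 2 mm. A picture is of the moment at which its call begins: read the wrist's pose just before it. camera_info takes no time and is no camera call; for the wrist camera it gives the pose at the moment of the call.
- robot.hand_in(): hands the job in, once; it reports no verdict.
The state is a dict: "time": time; "q": joint angles; "joint_velocities": joint speeds; "joint_torque": joint torques, N m; "position": TCP position; "tool_rot": TCP orientation; "ft_force": force on the tool from outside, world axes, zero at the start; "moment": the same for the moment, N m; "grip_width": finger opening in m.
Only numpy, scipy, OpenCV 4.12 (cv2) and the standard library are available. Lean on these libraries where they do the work, as an engineer would, in place of code of your own. Each camera call takes 0.05 s, during which the arm holds its last target. There are 200 camera calls.

TASK

Lay the loose full-size cover flat in the channel of the soup well beside the cover already there, setting it down rather than dropping it. Then push the two along the channel as one row until they butt flush against each other and against the end stop, finishing with a firm, steady push of about 15 N held for half a second, without ramming the end stop, so that no steam gap is left. Leave the short cover and everything else on the counter where it is, and let go.

Things in the scene. Friction and masses are not known exactly. Their poses are not given: they have to be found in the camera images.
- well: Fixed low steel countertop unit, 184 mm (x) by 300 mm (y). Origin: centre of its underside, on the counter. A straight channel for covers runs along its y: ledges 50 mm above the counter, side rims 10 mm higher with inner faces at x = -78.5 and +78.5 mm (channel 157 mm wide).
- well_deck (a point): Point on the well's deck, 50 mm above the counter, at x = 0, y = -97.5 mm of the well; axes as the well's. The deck is solid and flat at ledge height from y = -150 to -45 mm and its -y end is open, without rim. From y = -45 mm to the end stop the well is hollow between the ledges (x = -58 to +58 mm), 190 mm long; two full-size covers (200 mm) close it.
- stop: Fixed rigid upright steel plate closing the +y end of the channel: 184 x 12 mm, 72 mm tall (22 mm above the ledges). Origin: centre of its underside; axes as the well's. The face that the row butts against is 6 mm to the -y side of the origin, at y = +145 mm in the well's frame. The last push on the row should reach it with 10 to 25 N (8 N at least, never over 30 N) for half a second.
- cover_in: Loose steel cover plate already lying in the channel, a little skewed, 5 to 35 mm short of the end stop. 150 mm (its x, across the channel) by 100 mm (its y, along the row), 14 mm thick, about 0.3 kg, sliding friction 1 to 3 N. Origin: centre of its underside. Bar handle on top as on the other full-size cover.
- cover_loose: Loose full-size steel cover plate lying flat on the counter, same size as the cover in the well: 150 mm (x) by 100 mm (y), 14 mm thick, about 0.3 kg (may be 30 percent lighter or heavier). Origin: centre of its underside. It is symmetric: either way round will do. Its long side (x) goes across the channel.
- cover_loose_grip (a point): Middle of the loose cover's bar handle, 41 mm above its underside, axes as the cover's. The bar is 84 mm long along the cover's x, 12 mm wide (y) and 14 mm high (34 to 48 mm above the underside), with 20 mm clear under it between its two posts at 35 mm either side.
- cover_short: A shorter steel cover for another unit, only 105 mm (x) by 100 mm (y), 14 mm thick, same handle: too short to span the channel. Lies on the counter near the loose full-size cover, they may swap places. Leave it alone. Origin: centre of its underside.
- bowl: White bowl, 100 mm across, a bystander. Origin: centre of its underside.
- sauce: Sauce bottle, 170 mm tall, 60 mm across, a bystander. Origin: centre of its underside.
- pepper: Jar, 90 mm tall, 48 mm across, a bystander. Origin: centre of its underside.
- ladle: Spoon lying on the counter, 240 mm long, a bystander. Origin: on its underside near its middle.
- cup: Steel cup, 80 mm tall, 76 mm across, a bystander. Origin: centre of its underside.
Things that resemble listed ones, but are neither listed nor needed, are in the scene too. What is shaped like the cover_loose but purple or red is not meant. What is shaped like the cover_in but green is not meant.

How it is judged:
On the way, in this order (a step that is already met when the one before it is completed fails the run):
1. the loose cover lies flat on the ledges in the channel, square across it (within 5 degrees) (z of cover_loose in the frame of well between 0.047 and 0.053 m and angle between cover_loose's own z axis and vertical below 0.025 rad and x of cover_loose in the frame of well between -0.007 and 0.007 m and angle between the x axis of cover_loose and the x axis of well, either way round below 0.09 rad), for 0.2 s.
2. the row is pressed firmly home: loose cover on the other cover, and that on the end stop, each with more than 8 N for 0.3 s (contact force between cover_loose and cover_in above 8 N and contact force between cover_in and stop above 8 N and z of cover_loose in the frame of well between 0.047 and 0.053 m and angle between cover_loose's own z axis and vertical below 0.025 rad and x of cover_loose in the frame of well between -0.007 and 0.007 m), for 0.3 s.
At the end, for the whole second after the job is handed in: Both full-size covers lie flat and at rest on the ledges of the channel, square to it and to each other within about 1 degree, with at most 2 mm between the first cover and the end stop and at most 2 mm between the two covers; the short cover and the bystanders are within 30 mm of where they were (z of cover_loose in the frame of well between 0.047 and 0.053 m and angle between each of cover_loose, cover_in's own z axis and vertical below 0.025 rad and x of cover_loose in the frame of well between -0.007 and 0.007 m and z of cover_in in the frame of well between 0.047 and 0.053 m and x of cover_in in the frame of well between -0.007 and 0.007 m and y of cover_in in the frame of well between 0.093 and 0.097 m and y of cover_loose in the frame of well between -0.009 and -0.002 m and y of cover_loose in the frame of cover_in above -0.102 m and angle between the x axis of cover_loose and the x axis of cover_in, either way round below 0.015 rad and angle between the x axis of cover_in and the x axis of well, either way round below 0.015 rad and linear speed of each of cover_loose, cover_in below 0.01 m/s and distance of each of cover_short, bowl, sauce, pepper, ladle, cup from where it was at the start of the episode below 0.03 m); the robot touches nothing.
It fails at once if the end stop is rammed with more than 30 N (contact force between cover_in and stop above 30 N).
It fails at once if the loose cover is dropped or rammed onto the well (more than 60 N) (contact force between cover_loose and well above 60 N).
It fails at once if the cover in the well is tipped or lifted out (angle between cover_in's own z axis and vertical above 0.2 rad or z of cover_in in the frame of well above 0.065 m).
It fails at once if the short cover or a bystander is moved by more than 30 mm (distance of any of cover_short, bowl, sauce, pepper, ladle, cup from where it was at the start of the episode above 0.03 m).
It also fails if it takes over 64 s, if anything falls off the work surface, if the arm or the gripper's body presses on something with over 40 N, if the wrist force passes 120 N, or if a joint passes its speed limit or range.

## Working session

There is one attempt and no reset: what is moved stays moved. The work goes in short steps, Python scripts to look and compute and a shell command to move; the robot and the scene stay as the last step left them, time stands still between calls to the robot, and variables do not carry over. Pictures are saved under pics/ and viewed, about 8 in all and at most 12, crops included, and the job is handed in when it is done.

```bash
ls; mkdir -p pics; cat > h.py <<'E'
import numpy as np, cv2
from rig import robot, camera, camera_info
from scipy.spatial.transform import Rotation as R
def save(name,f):
    im=camera(name); cv2.imwrite('pics/'+f,im[:,:,::-1]); return im
def pix2w(info,uv,z):
    K=np.array(info['camera_matrix']);Rm=cv2.Rodrigues(np.array(info['rvec'],float))[0];t=np.array(info['tvec'],float).ravel()
    uv=np.atleast_2d(uv).astype(float)
    d=(np.linalg.inv(K)@np.c_[uv,np.ones(len(uv))].T).T@Rm
    c=-Rm.T@t
    return c+d*((z-c[2])/d[:,2])[:,None]
def w2pix(info,P):
    return cv2.projectPoints(np.atleast_2d(P).astype(float),np.array(info['rvec'],float),np.array(info['tvec'],float),np.array(info['camera_matrix'],float),None)[0][:,0]
E
python3 - <<'E'
from h import *
save('top','top1.png');save('scene','scene1.png')
o=robot.get_obs();print(o['time'],o['position'],o['tool_rot'],o['ft_force'],o['grip_width'])
for n in('top','scene','wrist'):
    i=camera_info(n);print(n,np.round(-cv2.Rodrigues(np.array(i['rvec'],float))[0].T@np.array(i['tvec']).ravel(),3),np.array(i['camera_matrix'])[0])
E
```

```text
pics
0.1 [ 0.23159551 -0.57980157  0.23267745] [-0.69438804 -0.13417131  0.69440056 -0.13278239] [0.18112264 0.74295349 0.09765579] 0.08712358703696527
top [0.335 0.163 1.225] [470.39372948   0.         316.07749904]
scene [ 0.855 -0.365  1.058] [499.73312258   0.         315.80358424]
wrist [ 0.302 -0.552  0.384] [343.96935237   0.         317.30714741]
```

View pics/top1.png

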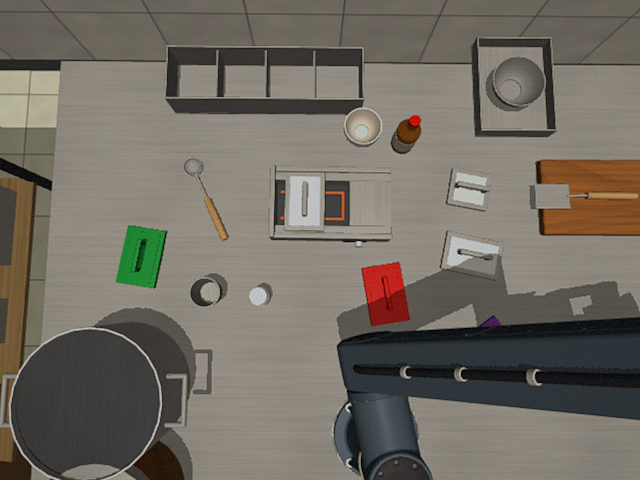

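The top view shows the well at (330,203) with its stop at the left end (column ~272) and cover_in at (305,201). There are two steel plates: a short one at (469,189), about 40 px long, and a longer one at (472,254), about 57 px or 150 mm. The longer one fits cover_loose. The red (386,293), green (141,256) and purple (490,322) plates are decoys. I'll confirm with one enlarged crop.

```bash
python3 - <<'E'
from h import *
im=cv2.imread('pics/top1.png')[155:285,260:520]
cv2.imwrite('pics/crop1.png',cv2.resize(im,None,fx=3,fy=3,interpolation=cv2.INTER_CUBIC))
E
```

```text
(no output)
```

View pics/crop1.png

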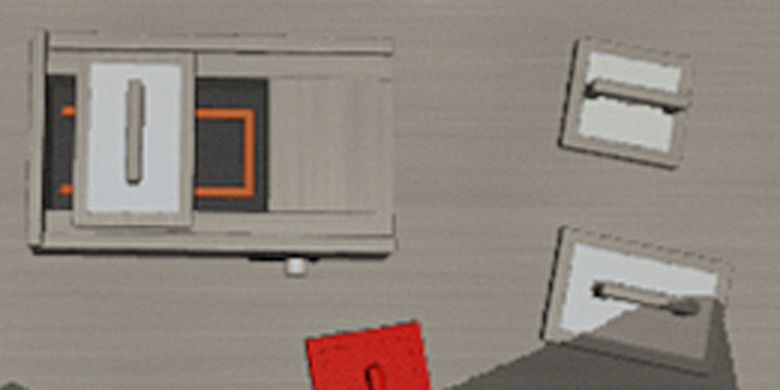

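```bash
python3 - <<'E'
from h import *
i=camera_info('top')
def f(l,z):
    p=pix2w(i,np.array(l)/3+[260,155],z)[:,:2];print(np.round(p,3).tolist(),'mean',p.mean(0).round(3));return p
def ang(a,b): d=b-a;return np.degrees(np.arctan2(d[1],d[0])).round(1)
p=f([(566,230),(732,262),(708,374),(545,340)],.014);print('long',ang(p[1],p[0]),ang(p[2],p[3]),np.linalg.norm(p[1]-p[0]))
p=f([(597,290),(695,307)],.048);print(ang(p[1],p[0]))
p=f([(577,40),(690,70),(678,166),(562,145)],.014)
p=f([(46,48),(393,52),(393,236),(42,240)],.06);print('well ang',ang(p[1],p[0]),ang(p[2],p[3]))
p=f([(36,32),(46,33)],.072)
p=f([(82,52),(195,54),(193,228),(75,224)],.064);print('in',ang(p[3],p[0]))
p=f([(393,38),(393,247)],.06)
E
```

```text
[[0.507, -0.196], [0.48, -0.34], [0.382, -0.314], [0.411, -0.175]] mean [ 0.445 -0.256]
long 79.2 78.3 0.14629974421401415
[[0.451, -0.21], [0.437, -0.293]] mean [ 0.444 -0.252]
80.3
[[0.677, -0.211], [0.65, -0.311], [0.564, -0.296], [0.582, -0.195]] mean [ 0.618 -0.253]
[[0.654, 0.254], [0.652, -0.04], [0.495, -0.037], [0.49, 0.255]] mean [0.573 0.108]
well ang 89.6 90.9
[[0.665, 0.262], [0.664, 0.253]] mean [0.664 0.258]
[[0.65, 0.223], [0.649, 0.128], [0.5, 0.13], [0.503, 0.228]] mean [0.576 0.177]
in -1.7
[[0.665, -0.04], [0.486, -0.037]] mean [ 0.575 -0.039]
```

View pics/scene1.png

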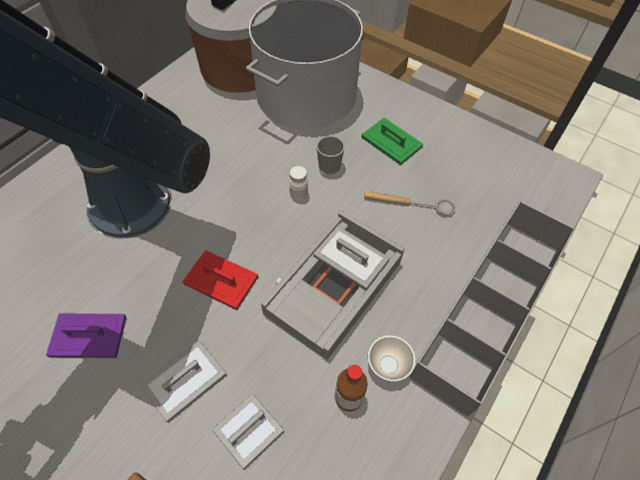

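The scene view agrees with this: long plate at (185,380), short plate at (248,430), cover_in at (355,255). Next I'll work out the tool-frame moves.

```bash
cat >> h.py <<'E'
def st():
    o=robot.get_obs();M=R.from_quat(o['tool_rot']).as_matrix()
    print('t%.2f'%o['time'],'p',np.round(o['position'],4),'ty ang %.2f'%np.degrees(np.arctan2(M[1,1],M[0,1])),'tz ang %.2f'%np.degrees(np.arctan2(M[1,2],M[0,2])),'tx',M[:,0].round(3),'F',np.round(o['ft_force'],2),'w %.4f'%o['grip_width'],'q',np.round(o['q'],2))
    return o,M
def go(p,yang=None):
    "shift (cm, tool axes) to TCP point p; turn so that tool y is at yang deg (mod 180)"
    o,M=st();print('shift cm',np.round(M.T@(np.array(p)-o['position'])*100,2))
    if yang is not None:
        a=np.degrees(np.arctan2(M[1,1],M[0,1]));d=(yang-a+90)%180-90
        print('turn about tool x rad: %.3f'%np.radians(-d),'or %.3f'%np.radians(-d+180*np.sign(d)))
E
python3 - <<'E'
from h import *
go([.444,-.252,.17],-10)
E
```

```text
t0.10 p [ 0.2316 -0.5798  0.2327] ty ang -68.24 tz ang -158.24 tx [-0.     0.002 -1.   ] F [0.18 0.74 0.1 ] w 0.0871 q [-1.37  0.53  1.43  0.    1.18 -0.18]
shift cm [  6.32 -22.56 -31.88]
turn about tool x rad: -1.016 or 2.125
```

```bash
python3 -m inch '[[[0.5,-1.9,-2.65,0,1],[0.5,-1.9,-2.65,0,1],[0.5,-1.9,-2.65,0,1],[0.5,-1.9,-2.65,0,1],[0.5,-1.9,-2.65,0,1],[0.5,-1.9,-2.65,0,1],[0.5,-1.9,-2.65,0,1],[0.5,-1.9,-2.65,0,1]]]'; python3 -m inch '[[[0.5,-1.9,-2.65,0,1],[0.5,-1.9,-2.65,0,1],[0.5,-1.9,-2.65,0,1],[0,0,0,-0.12,1],[0,0,0,-0.12,1],[0,0,0,-0.12,1],[0,0,0,-0.12,1],[0,0,0,-0.12,1]]]';python3 -m inch '[[[0,0,0,-0.12,1],[0,0,0,-0.12,1],[0,0,0,-0.12,1],[0,0,0,-0.06,1]]]'; python3 -c "
from h import *
go([.444,-.252,.17],-10)"
```

```text
time: 0.77
position: [0.373, -0.3593, 0.1881]
tool_rot: [-0.694, -0.128, 0.696, -0.13]
ft_force: [0.8, 0.7, 0.3]
grip_width: 0.0871
time: 1.43
position: [0.4297, -0.2615, 0.1683]
tool_rot: [-0.62, -0.341, 0.623, -0.333]
ft_force: [0.4, -0.6, -0.7]
grip_width: 0.087
time: 1.77
position: [0.429, -0.26, 0.167]
tool_rot: [-0.533, -0.47, 0.534, -0.459]
ft_force: [0.5, -0.0, 0.3]
grip_width: 0.087
t1.77 p [ 0.429 -0.26   0.167] ty ang -7.94 tz ang -97.94 tx [-0.012  0.01  -1.   ] F [ 0.5  -0.05  0.28] w 0.0870 q [-0.77  0.47  1.8  -0.    0.89 -0.63]
shift cm [-0.31  1.37 -1.  ]
turn about tool x rad: 0.036 or -3.106
```

```bash
python3 - <<'E'
from h import *
i=camera_info('wrist');save('wrist','w1.png');st()
np.save('w1.npy',i,allow_pickle=True)
print(w2pix(i,[[.444,-.252,.048]]))
E
```

```text
t1.82 p [ 0.4289 -0.26    0.1669] ty ang -7.91 tz ang -97.92 tx [-0.012  0.01  -1.   ] F [-0.    0.56 -0.04] w 0.0873 q [-0.77  0.47  1.8  -0.    0.89 -0.63]
[[336.51393131 225.30429563]]
```

View pics/w1.png

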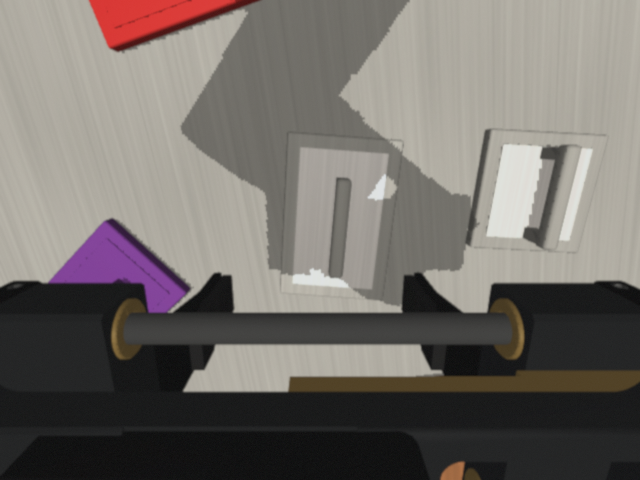

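The bar runs from about (343,179) to (336,277). The cover's corners are at about (289,132), (403,141) and (281,292).

```bash
python3 - <<'E'
from h import *
i=np.load('w1.npy',allow_pickle=True).item()
p=pix2w(i,[(343,179),(336.5,277)],.048);print(p.round(4),p.mean(0).round(4),np.degrees(np.arctan2(*(p[0]-p[1])[[1,0]])))
c=pix2w(i,[(289,132),(403,141),(281,292)],.014);print(c.round(4),(c[1]+c[2])/2,[np.degrees(np.arctan2(d[1],d[0])) for d in(c[0]-c[1],c[0]-c[2])])
g=p.mean(0)[:2]
go([*g,.034],-10)
E
```

```text
[[ 0.4536 -0.216   0.048 ]
 [ 0.4384 -0.2964  0.048 ]] [ 0.446  -0.2562  0.048 ] 79.31920154075164
[[ 0.4146 -0.1742  0.014 ]
 [ 0.5094 -0.1949  0.014 ]
 [ 0.3833 -0.3184  0.014 ]] [ 0.44633429 -0.25663409  0.014     ] [np.float64(167.6666326929346), np.float64(77.75418129767101)]
t1.82 p [ 0.4289 -0.26    0.1669] ty ang -7.91 tz ang -97.92 tx [-0.012  0.01  -1.   ] F [-0.    0.56 -0.04] w 0.0873 q [-0.77  0.47  1.8  -0.    0.89 -0.63]
shift cm [13.28  1.82 -0.5 ]
turn about tool x rad: 0.036 or -3.105
```

```bash
python3 -m inch '[[[2,1.8,-0.5,0.06,1],[2.5,0,0,0,1],[2.5,0,0,0,1],[2,0,0,0,1],[0,0,0,0,1]]]'; python3 -c "
from h import *
go([.446,-.2565,.034],-11.5)"
```

```text
time: 2.23
position: [0.4491, -0.2583, 0.075]
tool_rot: [-0.549, -0.448, 0.55, -0.442]
ft_force: [-0.8, 0.9, -0.1]
grip_width: 0.0872
t2.23 p [ 0.4491 -0.2583  0.075 ] ty ang -11.98 tz ang -101.98 tx [-0.007  0.006 -1.   ] F [-0.76  0.85 -0.08] w 0.0872 q [-0.74  0.64  1.82 -0.    0.69 -0.53]
shift cm [ 4.11 -0.31 -0.09]
turn about tool x rad: -0.008 or 3.133
```

```bash
python3 -m inch '[[[1.5,-0.3,0,0,1],[1.5,0,0,0,1],[1.0,0,0,0,1],[0.2,0,0,0,1],[0,0,0,0,0],[0,0,0,0,0],[0,0,0,0,0],[0,0,0,0,0]]]' 40; python3 -m inch '[[[0,0,0,0,0],[0,0,0,0,0],[0,0,0,0,0],[0,0,0,0,0]]]';python3 -c "
from h import *
go([.446,-.2565,.034],-11.5)"
```

```text
time: 2.9
position: [0.4478, -0.2592, 0.0349]
tool_rot: [-0.55, -0.445, 0.551, -0.442]
ft_force: [-0.2, -0.5, -0.0]
grip_width: 0.0679
time: 3.23
position: [0.4489, -0.26, 0.037]
tool_rot: [-0.551, -0.444, 0.551, -0.443]
ft_force: [-0.7, 0.5, 0.1]
grip_width: 0.0414
t3.23 p [ 0.4489 -0.26    0.037 ] ty ang -12.30 tz ang -102.30 tx [-0.001  0.    -1.   ] F [-0.72  0.54  0.14] w 0.0414 q [-0.74  0.71  1.84 -0.    0.59 -0.53]
shift cm [ 0.3  -0.36 -0.28]
turn about tool x rad: -0.014 or 3.128
```

```bash
python3 -m inch '[[[0.25,-0.3,-0.25,0.012,0],[0.1,0,0,0,0],[0,0,0,0,0],[0,0,0,0,0],[0,0,0,0,0],[0,0,0,0,0]]]';python3 -c "
from h import *
go([.446,-.2565,.034],-11.5)"
```

```text
time: 3.73
position: [0.4461, -0.2564, 0.0333]
tool_rot: [-0.553, -0.44, 0.554, -0.44]
ft_force: [0.3, -0.8, 1.2]
grip_width: 0.0115
t3.73 p [ 0.4461 -0.2564  0.0333] ty ang -13.05 tz ang -103.05 tx [-0.001  0.    -1.   ] F [ 0.26 -0.84  1.16] w 0.0115 q [-0.74  0.71  1.85 -0.    0.58 -0.51]
shift cm [-0.07 -0.01  0.01]
turn about tool x rad: -0.027 or 3.115
```

```bash
python3 -m inch '[[[-0.6,0,0,0,0],[-1.5,0,0,0,0],[-2.5,0,0,0,0],[-3,0,0,0,0],[-3,0,0,0,0],[-2,0,0,0,0],[0,0,0,0.1,0],[0,0,0,0.12,0]]]' 50; python3 -m inch '[[[0,0,0,0.12,0],[0,0,0,0.12,0],[0,0,0,0.12,0],[0,0,0,0.12,0],[0,0,0,0.12,0],[0,0,0,0.12,0],[0,0,0,0.12,0],[0,0,0,0.12,0]]]'; python3 -c "
from h import *
go([.574,-.01,.16],-90)"
```

```text
time: 4.4
position: [0.4437, -0.2543, 0.1639]
tool_rot: [-0.599, -0.378, 0.601, -0.371]
ft_force: [-0.9, -0.5, -2.7]
grip_width: 0.0114
time: 5.07
position: [0.4408, -0.2515, 0.1663]
tool_rot: [-0.702, -0.044, 0.709, -0.037]
ft_force: [-0.1, 0.4, -2.8]
grip_width: 0.0115
t5.07 p [ 0.4408 -0.2515  0.1663] ty ang -83.43 tz ang -173.42 tx [-0.011  0.01  -1.   ] F [-0.05  0.4  -2.81] w 0.0115 q [-0.74  0.47  1.78 -0.    0.9   0.72]
shift cm [  0.72 -22.46 -16.01]
turn about tool x rad: 0.115 or -3.027
```

```bash
python3 -m inch '[[[0,-2.5,-1.8,0.05,0],[0,-3,-2.1,0.05,0],[0,-3.2,-2.2,0,0],[0,-3.2,-2.2,0,0],[0,-3.2,-2.2,0,0],[0,-3,-2,0,0],[0,-2,-1.2,0,0],[0,0,0,0,0]]]'; python3 - <<'E'
from h import *
i=camera_info('wrist');save('wrist','w2.png');np.save('w2.npy',i,allow_pickle=True)
go([.574,-.01,.16],-90)
E
```

```text
time: 5.73
position: [0.5754, -0.0401, 0.1663]
tool_rot: [-0.702, -0.002, 0.712, 0.006]
ft_force: [0.1, -0.7, -2.1]
grip_width: 0.0115
t5.78 p [ 0.5741 -0.0415  0.1661] ty ang -90.31 tz ang 179.70 tx [-0.016  0.01  -1.   ] F [-0.17  0.34 -3.08] w 0.0114 q [-0.27  0.55  1.61  0.01  0.99  1.3 ]
shift cm [ 0.64 -3.14  0.02]
turn about tool x rad: -0.005 or 3.136
```

View pics/w2.png

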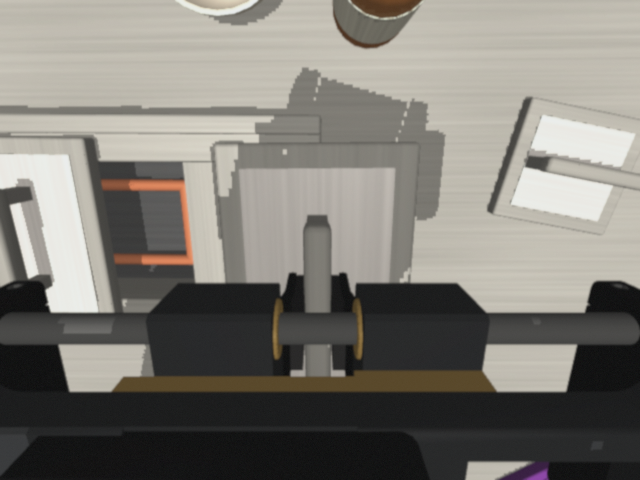

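The held cover's far edge is at row 143 and the well's far rim end is at about (320,115)–(320,138). I'll go closer and compare rim and cover edge there.

```bash
python3 -m inch '[[[1,-1.8,0,0,0],[1.5,-1.8,0,0,0],[1.5,-1.7,0,0,0],[1,-0.5,0,0,0],[0,0,0,0,0]]]'; python3 - <<'E'
from h import *
i=camera_info('wrist');im=save('wrist','w3.png');np.save('w3.npy',i,allow_pickle=True)
go([.574,.015,.115],-90)
cv2.imwrite('pics/w3c.png',cv2.resize(im[40:240,0:400,::-1],None,fx=2,fy=2,interpolation=cv2.INTER_CUBIC))
t=cv2.imread('pics/top1.png',0).astype(float)
ti=camera_info('top')
for c0,c1 in((330,340),(345,360),(365,385)):
    pr=t[155:250,c0:c1].mean(1);g=np.abs(np.diff(pr));k=[j for j in range(1,93) if g[j]>8 and g[j]>=g[j-1] and g[j]>=g[j+1]]
    print(c0,[(j+155.5,round(float(np.diff(pr)[j]),0),pix2w(ti,[((c0+c1)/2,j+155.5+.0)],.06)[0,0].round(4)) for j in k])
E
```

```text
time: 6.2
position: [0.571, 0.0144, 0.1154]
tool_rot: [-0.701, 0.0, 0.714, 0.005]
ft_force: [0.4, -0.4, -2.6]
grip_width: 0.0114
t6.25 p [0.5713 0.0138 0.1161] ty ang -90.45 tz ang 179.56 tx [-0.018  0.007 -1.   ] F [-1.2   0.61 -2.54] w 0.0111 q [-0.17  0.62  1.66  0.    0.88  1.4 ]
shift cm [ 0.11 -0.12 -0.28]
turn about tool x rad: -0.008 or 3.134
330 [(165.5, -20.0, np.float64(0.6696)), (167.5, 17.0, np.float64(0.6643)), (170.5, -39.0, np.float64(0.6565)), (172.5, 42.0, np.float64(0.6513)), (180.5, -62.0, np.float64(0.6305)), (190.5, 37.0, np.float64(0.6046)), (193.5, -47.0, np.float64(0.5968)), (217.5, 44.0, np.float64(0.5353)), (219.5, -47.0, np.float64(0.5303)), (225.5, 55.0, np.float64(0.515)), (231.5, -23.0, np.float64(0.4998)), (233.5, 14.0, np.float64(0.4948)), (238.5, -72.0, np.float64(0.4822)), (240.5, 66.0, np.float64(0.4771))]
345 [(165.5, -10.0, np.float64(0.6698)), (167.5, 10.0, np.float64(0.6646)), (171.5, -48.0, np.float64(0.6541)), (179.5, -19.0, np.float64(0.6333)), (225.5, 37.0, np.float64(0.5152)), (238.5, -78.0, np.float64(0.4823)), (241.5, 86.0, np.float64(0.4748)), (245.5, -18.0, np.float64(0.4647)), (247.5, 14.0, np.float64(0.4597))]
365 [(171.5, -56.0, np.float64(0.6544)), (173.5, 35.0, np.float64(0.6492)), (224.5, -27.0, np.float64(0.518)), (226.5, 17.0, np.float64(0.5129)), (232.5, -32.0, np.float64(0.4977)), (234.5, 22.0, np.float64(0.4926)), (238.5, -72.0, np.float64(0.4825)), (241.5, 48.0, np.float64(0.475))]
```

View pics/w3c.png

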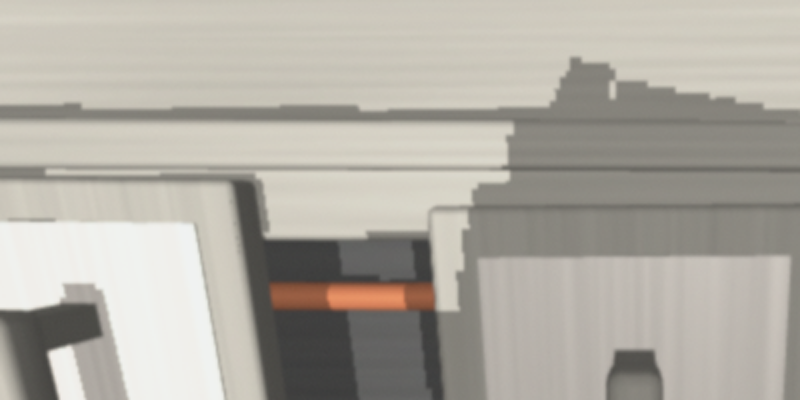

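The rim's outer edge is at about row 100.5 and its inner edge at about row 124 (image rows). The held cover's top edge is at about row 143.5, with its left top corner at about (215,144).

```bash
python3 - <<'E'
from h import *
i=np.load('w3.npy',allow_pickle=True).item()
t=cv2.imread('pics/w3.png',0).astype(float)
for c in(10,60,140,170,200,300,340,380):
    d=np.diff(t[90:150,c-6:c+7].mean(1));k=np.argsort(-np.abs(d))[:7];print(c,sorted([(int(j)+90,int(d[j])) for j in k]))
def P(l,z): return pix2w(i,l,z)[:,:2].round(4).tolist()
print('outer',P([(150,101),(350,101)],.06),'inner',P([(150,124),(350,124.5)],.06),'ledge',P([(150,160)],.05))
o=robot.get_obs();zt=o['position'][2]-.0333+.014
print('cover edge',P([(220,144),(390,143.5)],zt),o['position'])
print('cover_in corner',P([(118,130.5),(0,130)],.064))
E
```

```text
10 [(91, -27), (92, -29), (99, 21), (122, -26), (123, -18), (129, 25), (148, -18)]
60 [(93, -24), (94, -27), (99, 20), (124, 25), (126, -24), (127, -32), (130, 23)]
140 [(92, -26), (93, -17), (99, 22), (100, 24), (122, -19), (124, 26), (125, 21)]
170 [(91, -24), (92, -28), (99, 22), (100, 26), (122, -19), (124, 25), (125, 22)]
200 [(93, -27), (94, -31), (99, 23), (100, 24), (122, -21), (124, 27), (125, 25)]
300 [(121, -8), (122, -13), (123, -8), (124, 14), (125, 14), (141, -12), (144, 7)]
340 [(122, -13), (123, -11), (125, 16), (126, 7), (141, -13), (143, 7), (144, 7)]
380 [(90, -14), (91, -15), (94, -12), (122, -11), (123, -10), (125, 15), (141, -12)]
outer [[0.6667, 0.1074], [0.6657, -0.0039]] inner [[0.6545, 0.1092], [0.6533, -0.0042]] ledge [[0.6339, 0.1171]]
cover edge [[0.6443, 0.0601], [0.6439, -0.0201]] [0.57125621 0.01380764 0.11612777]
cover_in corner [[0.6511, 0.1258], [0.652, 0.1922]]
```

```bash
python3 -m inch '[[[0,0,-0.5,0,0],[0.8,0,0,0,0],[0.8,0,0,0,0],[0,0,0,0,0]]]'; python3 - <<'E'
from h import *
i=camera_info('wrist');im=save('wrist','w4.png');np.save('w4.npy',i,allow_pickle=True)
go([.5765,.015,.083],-90.3)
t=im.mean(2)
for c in(110,140,170,200,300,340,380):
    d=np.diff(t[70:150,c-6:c+7].mean(1));k=np.argsort(-np.abs(d))[:7];print(c,sorted([(int(j)+70,int(d[j])) for j in k]))
cv2.imwrite('pics/w4c.png',cv2.resize(im[40:240,0:400,::-1],None,fx=2,fy=2,interpolation=cv2.INTER_CUBIC))
E
```

```text
time: 6.58
position: [0.5784, 0.009, 0.1011]
tool_rot: [-0.703, 0.003, 0.712, 0.006]
ft_force: [-0.7, 0.0, -2.3]
grip_width: 0.0115
t6.63 p [0.5786 0.0089 0.1016] ty ang -90.68 tz ang 179.32 tx [-0.012  0.004 -1.   ] F [-0.47 -0.44 -2.29] w 0.0115 q [-0.18  0.65  1.65  0.    0.85  1.4 ]
shift cm [ 1.86 -0.6   0.19]
turn about tool x rad: -0.007 or 3.135
110 [(103, -24), (104, -27), (113, 23), (114, 24), (137, -17), (139, 20), (140, 19)]
140 [(102, -17), (103, -26), (113, 23), (114, 24), (137, -16), (139, 21), (140, 18)]
170 [(105, -27), (106, -30), (113, 24), (114, 24), (137, -16), (139, 21), (140, 17)]
200 [(104, -27), (105, -31), (113, 22), (114, 25), (115, 17), (137, -17), (139, 22)]
300 [(77, -13), (78, -14), (136, -10), (137, -11), (139, 13), (141, -10), (142, -8)]
340 [(88, -14), (89, -24), (90, -17), (136, -10), (137, -11), (139, 13), (141, -12)]
380 [(94, -11), (95, -12), (97, -17), (98, -18), (136, -10), (137, -10), (139, 11)]
```

View pics/w4c.png

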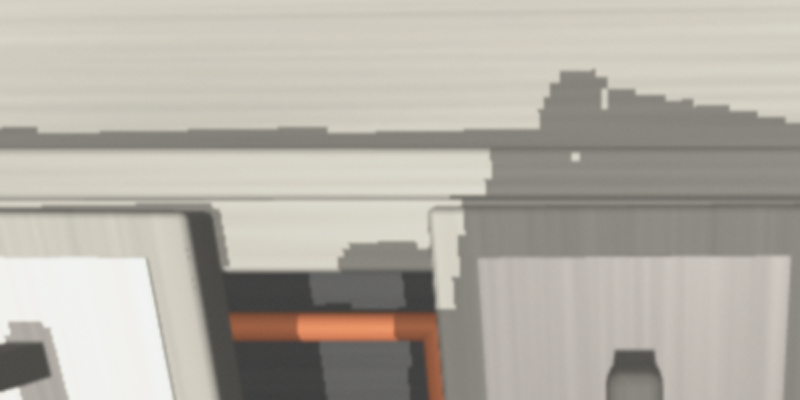

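Rim inner edge is at row ~138 and the cover's top edge at row ~142, parallel to it.

```bash
python3 - <<'E'
from h import *
i=np.load('w4.npy',allow_pickle=True).item()
def P(l,z): return pix2w(i,l,z)[:,:2].round(4).tolist()
print('outer-92',P([(150,114.5),(200,114.5)],.06),'inner',P([(150,138.2),(350,138.5)],.06),'ledge',P([(150,175.5)],.05))
for r in(142,143.5): print('cover edge',P([(220,r),(390,r)],.1016-.0193))
# same pixels of the first (higher) look, for the hand-cover offset
E
```

```text
outer-92 [[0.667, 0.096], [0.6666, 0.0698]] inner [[0.655, 0.0978], [0.6535, -0.009]] ledge [[0.6343, 0.1058]]
cover edge [[0.653, 0.0544], [0.652, -0.0259]]
cover edge [[0.6523, 0.0545], [0.6513, -0.026]]
```

```bash
python3 -m inch '[[[0.4,-0.3,0.15,0,0],[0.5,0,0,0,0],[0.3,0,0,0,0],[0,0,0,0,0]]]'; python3 -c "
from h import *
go([.577,.015,.083],-90.6)"
```

```text
time: 6.97
position: [0.5773, 0.0112, 0.089]
tool_rot: [-0.703, 0.003, 0.711, 0.006]
ft_force: [-0.1, -0.5, -1.5]
grip_width: 0.0116
t6.97 p [0.5773 0.0112 0.089 ] ty ang -90.76 tz ang 179.24 tx [-0.011  0.004 -1.   ] F [-0.05 -0.45 -1.55] w 0.0116 q [-0.17  0.67  1.66  0.    0.82  1.41]
shift cm [ 0.6  -0.37  0.03]
turn about tool x rad: -0.003 or 3.139
```

```bash
python3 -m inch '[[[0.3,0,0,0,0],[0.2,0,0,0,0],[0.1,0,0,0,0]]]'; python3 -m inch '[[[0.15,0,0,0,0],[0.1,0,0,0,0]]]';python3 -c "
from h import *
go([.577,.015,.083],-90.6)"
```

```text
time: 7.22
position: [0.5774, 0.0114, 0.0832]
tool_rot: [-0.703, 0.003, 0.711, 0.006]
ft_force: [-3.8, -0.5, 11.4]
grip_width: 0.0114
time: 7.38
position: [0.5774, 0.0114, 0.0833]
tool_rot: [-0.704, 0.003, 0.711, 0.005]
ft_force: [-1.3, -0.1, 0.7]
grip_width: 0.0111
t7.38 p [0.5774 0.0114 0.0833] ty ang -90.68 tz ang 179.32 tx [-0.01   0.003 -1.   ] F [-1.31 -0.11  0.72] w 0.0111 q [-0.17  0.68  1.66  0.    0.81  1.41]
shift cm [ 0.03 -0.36  0.04]
turn about tool x rad: -0.001 or 3.140
```

It's seated at the expected height, so I'm releasing and rising.

```bash
python3 -m inch '[[[0,0,0,0,0.5],[0,0,0,0,0.5],[0,0,0,0,0.5],[0,0,0,0,0.5],[0,0,0,0,0.5],[-1,0,0,0,0.5],[-2,0,0,0,1],[-2.5,0,0,0,1]]]'; python3 -m inch '[[[-3,0,0,0,1],[-2,0,0,0,1],[0,0,0,0,1]]]';python3 - <<'E'
from h import *
i=camera_info('wrist');im=save('wrist','w5.png');np.save('w5.npy',i,allow_pickle=True)
st()
E
```

```text
time: 8.05
position: [0.5757, 0.0117, 0.1366]
tool_rot: [-0.701, 0.003, 0.714, 0.006]
ft_force: [0.3, 0.5, 0.6]
grip_width: 0.0498
time: 8.3
position: [0.5789, 0.0112, 0.1941]
tool_rot: [-0.703, 0.003, 0.711, 0.005]
ft_force: [0.0, 0.9, -0.2]
grip_width: 0.0689
t8.35 p [0.5782 0.0113 0.1927] ty ang -90.68 tz ang 179.32 tx [-0.012  0.004 -1.   ] F [-0.28 -0.07  0.03] w 0.0727 q [-0.17  0.52  1.58  0.    1.05  1.41]
```

View pics/w5.png

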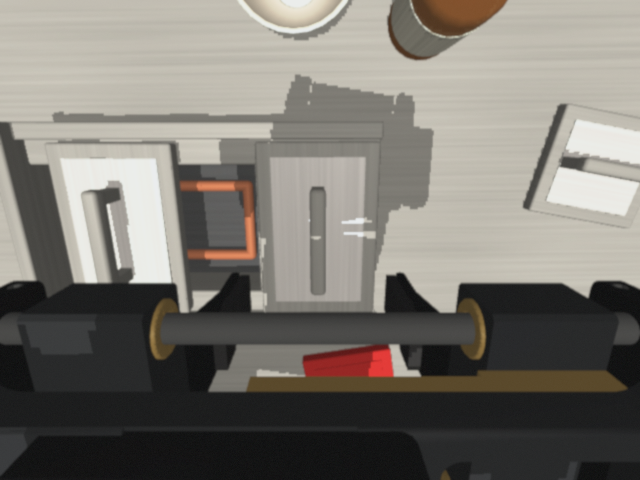

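The cover lies flat in the channel, with corners at (258,143) and (380,143), at the open end of the deck. Next I'll go behind it, turn the jaws across the channel and push with both open fingertips.

```bash
python3 -m inch '[[[0,2.5,0,0,1],[0,3,0,0,1],[0,3,0,0,1],[0,0,0,-0.12,1],[0,0,0,-0.12,1],[0,0,0,-0.12,1],[0,0,0,-0.12,1],[0,0,0,-0.12,1]]]'; python3 -m inch '[[[0,0,0,-0.12,1],[0,0,0,-0.12,1],[0,0,0,-0.12,1],[0,0,0,-0.12,1],[0,0,0,-0.12,1],[0,0,0,-0.12,1],[0,0,0,-0.12,1],[0,0,0,-0.12,1]]]'; python3 -c "
from h import *
go([.5755,-.075,.07],-0.7)"
```

```text
time: 9.02
position: [0.5718, -0.0762, 0.1847]
tool_rot: [-0.666, -0.219, 0.682, -0.208]
ft_force: [0.3, 0.2, 0.4]
grip_width: 0.0872
time: 9.68
position: [0.5635, -0.0742, 0.1728]
tool_rot: [0.481, 0.527, -0.496, 0.495]
ft_force: [0.0, -0.9, -0.2]
grip_width: 0.0873
t9.68 p [ 0.5635 -0.0742  0.1728] ty ang 2.54 tz ang -87.51 tx [-0.048  0.015 -0.999] F [ 0.03 -0.93 -0.25] w 0.0873 q [-0.33  0.55  1.6  -0.    1.04 -0.37]
shift cm [10.21  1.68  0.31]
turn about tool x rad: 0.057 or -3.085
```

```bash
python3 -m inch '[[[1.5,1.7,0,0.03,1],[1.8,0,0,0.03,1],[1.5,0,0,0,1],[1,0,0,0,1],[0,0,0,0,1]]]'; python3 -c "
from h import *
go([.5755,-.075,.07],-0.7)"
```

```text
time: 10.1
position: [0.5745, -0.0715, 0.1068]
tool_rot: [0.494, 0.515, -0.513, 0.478]
ft_force: [-0.8, 0.1, 0.5]
grip_width: 0.0871
t10.10 p [ 0.5745 -0.0715  0.1068] ty ang -0.76 tz ang -90.82 tx [-0.056  0.018 -0.998] F [-0.82  0.09  0.46] w 0.0871 q [-0.32  0.66  1.61 -0.    0.93 -0.3 ]
shift cm [3.66 0.32 0.42]
turn about tool x rad: -0.001 or 3.141
```

```bash
python3 -m inch '[[[0,0,0,0,0.65],[0,0,0,0,0.65],[0,0,0,0,0.65],[0,0,0,0,0.65]]]' | head -2; python3 -c "
from h import *
st()"; python3 -m inch '[[[-1.5,0,0,0,0.65],[-1.5,0,0,0,0.65],[0,0,0,0,0.65]]]' | head -2; python3 -c "
from h import *
st()"
```

```text
time: 10.43
position: [0.5734, -0.0712, 0.1062]
t10.43 p [ 0.5734 -0.0712  0.1062] ty ang -0.75 tz ang -90.81 tx [-0.059  0.019 -0.998] F [0.48 0.44 0.62] w 0.0679 q [-0.32  0.66  1.61 -0.    0.93 -0.3 ]
time: 10.68
position: [0.5757, -0.072, 0.1382]
t10.68 p [ 0.5757 -0.072   0.1382] ty ang -0.76 tz ang -90.82 tx [-0.057  0.019 -0.998] F [-1.2  -0.48  0.39] w 0.0578 q [-0.32  0.61  1.59 -0.    1.   -0.3 ]
```

```bash
python3 -m inch '[[[2,0,0,0,0.65],[2,0,0,0,0.65],[1.5,0.1,0,0,0.65],[1,0.1,0,0,0.65],[0.3,0,0,0,0.65],[0,0,0,0,0.65]]]' | head -2; python3 -c "
from h import *
go([.5765,-.06,.068],-0.7)"
```

```text
time: 11.18
position: [0.578, -0.0721, 0.072]
t11.18 p [ 0.578  -0.0721  0.072 ] ty ang -0.76 tz ang -90.80 tx [-0.044  0.014 -0.999] F [ 0.69 -0.06 -0.91] w 0.0565 q [-0.32  0.71  1.63 -0.    0.85 -0.3 ]
shift cm [ 0.42 -0.15 -1.21]
turn about tool x rad: -0.001 or 3.140
```

```bash
python3 -m inch '[[[0.4,-0.15,-0.3,0,0.65],[0,0,-0.5,0,0.65],[0,0,-0.5,0,0.65],[0,0,-0.5,0,0.65],[0,0,-0.4,0,0.65],[0,0,-0.4,0,0.65]]]'; python3 -c "
from h import *
go([.5765,-.04,.068],-0.7)"
```

```text
time: 11.68
position: [0.5782, -0.0447, 0.0704]
tool_rot: [-0.496, -0.509, 0.51, -0.483]
ft_force: [0.3, -1.2, -0.5]
grip_width: 0.0568
t11.68 p [ 0.5782 -0.0447  0.0704] ty ang -0.79 tz ang -90.82 tx [-0.04   0.012 -0.999] F [ 0.28 -1.2  -0.48] w 0.0568 q [-0.27  0.71  1.64  0.    0.83 -0.26]
shift cm [ 0.25 -0.17 -0.46]
turn about tool x rad: -0.002 or 3.140
```

```bash
python3 -m inch '[[[0.2,-0.1,-0.5,0,0.65],[0,0,-0.6,0,0.65],[0,0,-0.6,0,0.65],[0,0,-0.6,0,0.65],[0,0,-0.6,0,0.65],[0,0,-0.4,0,0.65]]]'; python3 -c "
from h import *
go([.5765,-.01,.068],-0.7)"
```

```text
time: 12.18
position: [0.5782, -0.0083, 0.0695]
tool_rot: [-0.496, -0.509, 0.51, -0.485]
ft_force: [-0.1, -1.3, 0.6]
grip_width: 0.0566
t12.18 p [ 0.5782 -0.0083  0.0695] ty ang -0.73 tz ang -90.75 tx [-0.038  0.011 -0.999] F [-0.12 -1.35  0.56] w 0.0566 q [-0.21  0.71  1.65  0.    0.83 -0.2 ]
shift cm [ 0.16 -0.16  0.17]
turn about tool x rad: -0.001 or 3.141
```

```bash
python3 -m inch '[[[0.2,-0.1,-0.4,0,0.65],[0,0,-0.5,0,0.65],[0,0,-0.5,0,0.65],[0,0,-0.4,0,0.65],[0,0,-0.3,0,0.65],[0,0,-0.3,0,0.65]]]'; python3 -m inch '[[[0,0,-0.3,0,0.65],[0,0,-0.3,0,0.65]]]';python3 -c "
from h import *
go([.5765,.044,.068],-0.7)"
```

```text
time: 12.68
position: [0.5777, 0.0184, 0.0678]
tool_rot: [-0.496, -0.509, 0.51, -0.485]
ft_force: [0.2, -1.5, 0.1]
grip_width: 0.0563
time: 12.85
position: [0.5779, 0.0244, 0.0678]
tool_rot: [-0.496, -0.508, 0.51, -0.486]
ft_force: [-0.2, -3.0, -0.9]
grip_width: 0.0566
t12.85 p [0.5779 0.0244 0.0678] ty ang -0.66 tz ang -90.68 tx [-0.037  0.009 -0.999] F [-0.17 -2.95 -0.87] w 0.0566 q [-0.15  0.71  1.65  0.    0.82 -0.14]
shift cm [ 0.01 -0.16 -1.96]
turn about tool x rad: 0.001 or -3.141
```

Both covers are now sliding together (3 N), so I'm slowing down.

```bash
python3 -m inch '[[[0,0,-0.25,0,0.65],[0,0,-0.25,0,0.65],[0,0,-0.25,0,0.65],[0,0,-0.15,0,0.65]]]'; python3 -m inch '[[[0,0,-0.12,0,0.65],[0,0,-0.12,0,0.65]]]';python3 -m inch '[[[0,0,-0.1,0,0.65],[0,0,-0.1,0,0.65]]]'
```

```text
time: 13.18
position: [0.5779, 0.0338, 0.0678]
tool_rot: [-0.496, -0.508, 0.51, -0.486]
ft_force: [0.3, -3.3, 0.2]
grip_width: 0.0565
time: 13.35
position: [0.578, 0.0365, 0.0679]
tool_rot: [-0.495, -0.508, 0.51, -0.486]
ft_force: [-0.1, -2.3, -0.2]
grip_width: 0.0564
time: 13.52
position: [0.578, 0.0386, 0.0678]
tool_rot: [-0.495, -0.508, 0.51, -0.486]
ft_force: [0.5, -3.0, 0.6]
grip_width: 0.0567
```

```bash
for k in 1; do python3 -m inch '[[[0,0,-0.1,0,0.65]]]';python3 -m inch '[[[0,0,-0.1,0,0.65]]]'; python3 -m inch '[[[0,0,-0.08,0,0.65]]]';python3 -m inch '[[[0,0,-0.08,0,0.65]]]'; done | grep -E 'posi|force'
```

```text
position: [0.578, 0.0397, 0.0678]
ft_force: [0.2, -2.4, -0.6]
position: [0.578, 0.0407, 0.0678]
ft_force: [-0.1, -3.0, -1.4]
position: [0.578, 0.0416, 0.0678]
ft_force: [-0.1, -2.3, 0.0]
position: [0.578, 0.0425, 0.0678]
ft_force: [0.1, -2.3, 0.6]
```

```bash
for k in 1; do python3 -m inch '[[[0,0,-0.06,0,0.65]]]';python3 -m inch '[[[0,0,-0.06,0,0.65]]]'; python3 -m inch '[[[0,0,-0.06,0,0.65]]]';python3 -m inch '[[[0,0,-0.06,0,0.65]]]'; done | grep -E 'posi|force'
```

```text
position: [0.578, 0.0431, 0.0678]
ft_force: [-0.3, -1.6, 0.4]
position: [0.5781, 0.0433, 0.0679]
ft_force: [0.6, -6.2, -0.3]
position: [0.5782, 0.0434, 0.0679]
ft_force: [-0.2, -5.9, 0.0]
position: [0.5782, 0.0433, 0.0679]
ft_force: [-0.7, -5.9, -0.4]
```

It has reached the stop: y is steady at 0.0433, with 6 N for 0.6 mm of command. Now raising the force.

```bash
for k in 1; do python3 -m inch '[[[0,0,-0.1,0,0.65]]]';python3 -m inch '[[[0,0,-0.13,0,0.65]]]'; python3 -m inch '[[[0,0,-0.15,0,0.65]]]'; done | grep -E 'posi|force'
```

```text
position: [0.5782, 0.0434, 0.0679]
ft_force: [-0.6, -7.4, 0.6]
position: [0.5782, 0.0435, 0.0679]
ft_force: [-0.2, -8.5, -0.0]
position: [0.5782, 0.0435, 0.068]
ft_force: [-0.2, -8.0, 0.8]
```

```bash
for k in 1; do python3 -m inch '[[[0,0,-0.2,0,0.65]]]';python3 -m inch '[[[0,0,-0.25,0,0.65]]]'; python3 -m inch '[[[0,0,-0.3,0,0.65]]]'; done | grep -E 'posi|force'
```

```text
position: [0.5782, 0.0435, 0.068]
ft_force: [-1.3, -9.2, -0.3]
position: [0.5783, 0.0436, 0.068]
ft_force: [-1.4, -11.7, -0.3]
position: [0.5783, 0.0437, 0.0681]
ft_force: [-1.5, -13.7, 0.7]
```

```bash
for k in 1; do python3 -m inch '[[[0,0,-0.35,0,0.65]]]';python3 -m inch '[[[0,0,-0.37,0,0.65],[0,0,-0.37,0,0.65]]]'; python3 -m inch '[[[0,0,-0.37,0,0.65],[0,0,-0.37,0,0.65],[0,0,-0.37,0,0.65],[0,0,-0.37,0,0.65],[0,0,-0.37,0,0.65],[0,0,-0.37,0,0.65],[0,0,-0.37,0,0.65]]]'; done | grep -E 'time|posi|force'
```

```text
time: 14.77
position: [0.5783, 0.0438, 0.0682]
ft_force: [-1.2, -14.9, -0.3]
time: 14.93
position: [0.5784, 0.0438, 0.0684]
ft_force: [-1.3, -13.9, 0.8]
time: 15.52
position: [0.5784, 0.0441, 0.0689]
ft_force: [-1.0, -12.7, 1.5]
```

The row-end readings hold at 13–15 N, but force may dip within a row. Camera calls keep the last target, so I'll use them for a steady hold and read the force as it goes.

```bash
python3 -m inch '[[[0.1,0,-0.38,0,0.65],[0,0,-0.4,0,0.65]]]'| grep -E 'posi|force'; python3 -c "
from h import *
for k in range(5):
    camera('top'); o=robot.get_obs(); print(round(o['time'],2),np.round(o['ft_force'],1),np.round(o['position'],4))"
```

```text
position: [0.5785, 0.0442, 0.0691]
ft_force: [-2.2, -14.7, -1.0]
15.73 [ -1.3 -16.7   2.1] [0.5785 0.0443 0.0691]
15.78 [ -1.  -14.4   2.2] [0.5785 0.0442 0.069 ]
15.83 [ -2.2 -14.3   2.7] [0.5785 0.0442 0.069 ]
15.88 [ -1.6 -14.8   1.9] [0.5785 0.0442 0.069 ]
15.93 [ -0.7 -14.1   3.1] [0.5785 0.0442 0.069 ]
```

```bash
python3 -c "
from h import *
for k in range(9):
    camera('top'); o=robot.get_obs(); print(round(o['time'],2),np.round(o['ft_force'],1))"; python3 -m inch '[[[0,0,0.1,0,0.65],[0,0,0.3,0,0.65],[0,0,1,0,0.65],[0,0,1.5,0,0.65],[-2,0,2,0,0.65],[-3,0,0,0,0.65],[-3,0,0,0,0.65],[0,0,0,0,0.65]]]'; python3 - <<'E'
from h import *
i=camera_info('wrist');im=save('wrist','w6.png');np.save('w6.npy',i,allow_pickle=True)
save('top','top2.png');st()
E
```

```text
15.98 [ -1.7 -14.4   1.9]
16.03 [ -0.9 -14.4   2.4]
16.08 [ -1.5 -15.4   2.4]
16.13 [ -1.4 -15.    2.6]
16.18 [ -1.5 -14.2   1.8]
16.23 [ -1.4 -15.1   3.2]
16.28 [ -0.6 -15.4   2.8]
16.33 [ -1.6 -14.6   1.9]
16.38 [ -1.8 -14.4   2.4]
time: 17.05
position: [0.5797, 0.0008, 0.1528]
tool_rot: [-0.469, -0.494, 0.534, -0.501]
ft_force: [1.0, 0.2, -0.0]
grip_width: 0.0566
t17.15 p [0.5766 0.0012 0.1488] ty ang -0.57 tz ang -90.31 tx [-0.065 -0.07  -0.995] F [-0.27  1.3  -0.17] w 0.0565 q [-0.15  0.6   1.59 -0.09  1.01 -0.09]
```

View pics/w6.png

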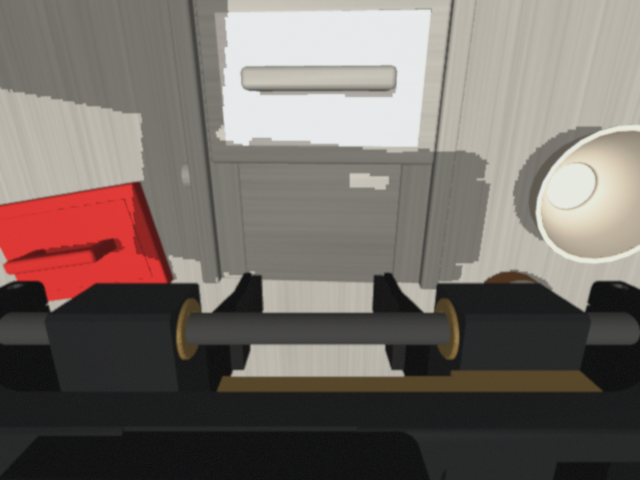

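The loose cover is square in the channel; its rear edge is level at about row 155. I'll retreat and check the whole row from the top.

```bash
python3 -m inch '[[[-2,0,2,0,0.65],[-1,0,3,0,0.65],[-1,0,3,0,0.65],[0,0,3,0,0.65],[0,0,3,0,0.65],[0,0,3,0,0.65],[0,0,2,0,0.65],[0,0,0,0,0.65]]]'|head -2; python3 - <<'E'
from h import *
im=save('top','top3.png');st()
cv2.imwrite('pics/top3c.png',cv2.resize(im[155:255,260:400,::-1],None,fx=5,fy=5,interpolation=cv2.INTER_CUBIC))
a=cv2.imread('pics/top1.png',0).astype(float)
t=im.mean(2);ti=camera_info('top')
for r in(185,190,212,218):
    d=np.diff(t[r-2:r+3,262:365].mean(0));k=[j for j in range(1,101) if abs(d[j])>12];print(r,[(j+262,int(d[j])) for j in k])
E
```

```text
time: 17.82
position: [0.5712, -0.1863, 0.1906]
t17.87 p [ 0.5706 -0.1843  0.19  ] ty ang 0.02 tz ang -89.69 tx [-0.088 -0.057 -0.995] F [-0.12 -0.11 -0.86] w 0.0563 q [-0.45  0.57  1.49 -0.1   1.13 -0.41]
185 [(268, -18), (270, 25), (273, -45), (274, -15), (275, 61), (278, 13), (279, 30), (280, 15), (290, -33), (291, -53), (292, 26), (295, -26), (297, 61), (298, 28), (308, -15), (309, -38), (315, 14), (318, 30), (319, 29), (331, -35), (332, -51), (333, 28), (335, -17), (336, 28), (337, 49), (348, -23), (349, -41), (352, -12), (354, 18)]
190 [(268, -15), (270, 23), (273, -32), (274, -20), (275, 50), (278, 29), (279, 31), (290, -30), (291, -50), (292, 21), (295, -37), (296, 21), (297, 61), (298, 17), (308, -17), (309, -36), (318, 29), (319, 23), (331, -43), (332, -30), (333, 28), (335, -18), (336, 26), (337, 49), (348, -22), (349, -40), (352, -12), (354, 18)]
212 [(267, -19), (269, 34), (272, -40), (273, -28), (274, 64), (278, 25), (279, 14), (289, -15), (290, -46), (292, 12), (294, -27), (295, -30), (296, 73), (297, 41), (308, -19), (309, -37), (312, -30), (313, -13), (314, 48), (318, 26), (319, 12), (330, -16), (331, -52), (333, 20), (335, -25), (336, 24), (337, 60), (347, -12), (348, -30), (349, -13), (352, -25), (353, -16), (354, 40), (356, -16), (357, -18), (358, -12), (359, -19)]
218 [(267, -13), (269, 27), (272, -43), (273, -23), (274, 67), (277, 12), (278, 22), (279, 12), (308, -28), (309, -19), (312, -30), (313, -17), (314, 54), (318, 25), (319, 12), (332, -19), (336, 15), (348, -29), (349, -14), (352, -27), (353, -48), (354, 21)]
```

View pics/top3c.png

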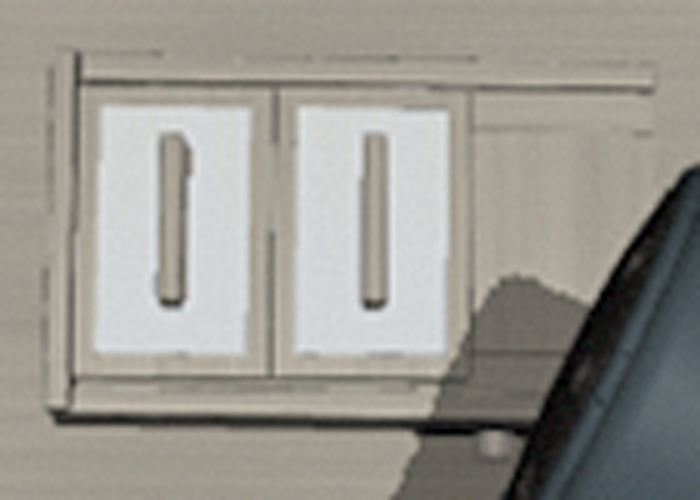

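Both covers butt against each other (seam at crop column 272) and against the stop (column 75), with no visible gap, and the gripper is clear. Handing in.

```bash
python3 -c "
from h import *
print(robot.hand_in());st()"
```

```text
the job is handed in; nothing more can be done
None
the job is handed in; nothing more can be done
```

The loose full-size cover is in the channel and the row is closed. I set it down on the deck, let go, and pushed both covers with the open fingertips until they stopped against the end stop. The job is handed in, but hand-in gives no verdict.

- **Setting down:** the cover touched at the expected height. The wrist force read 11 N at contact.
- **Final push:** the wrist read 14–17 N steadily for about 0.65 s, and no reading went above 17 N. The stop itself felt slightly less because of sliding friction. While I was raising the force the readings came only every 1/12 s or slower, so a short dip or peak between them would not show.
- **Last picture from above:** no visible gap between the covers or at the stop, and both look square. One pixel is about 2.6 mm, so the picture alone cannot prove the 2 mm limit. The steady push against the stop is the better evidence.
- **The rest of the counter:** I planned the moves clear of the short cover and the bystanders, and saw no sign of contact. I did not measure their positions again at the end.
- **Tool tilt:** the gripper leaned about 2–3° during the push, but both fingertips stayed on the cover's edge.

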